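# Rack a balancing mandrel in its matching gauge hole

### The job

Take the mandrel that stands on the red pad and put it in the hole of the balancer's graded rack that matches its shaft diameter, feeling gently for the mouth without forcing it, then press it down until its shoulder sits flush on the rack, and let go. Leave the mandrel on the black pad and the other things on the bench where they are.

Things in the scene. Friction and masses are not known exactly. Their poses are not given: they have to be found in the camera images.
- mandrel_brass_head (a point): Centre of the brass head (32 mm across, 42 mm tall) of an upright mandrel on one of the pads: on the axis, 21 mm above the head's flat underside (the shoulder), 47 mm above the foot; z up the axis. Below the shoulder is a steel shaft 20 mm in diameter, 26 mm long, foot edge broken 0.6 mm. About 0.13 kg. Grip the head from above, fingertips above the shoulder.
- mandrel_blue_head (a point): Centre of the blue head (32 mm across, 42 mm tall) of an upright mandrel on one of the pads: on the axis, 21 mm above the head's flat underside (the shoulder), 47 mm above the foot; z up the axis. Below the shoulder is a steel shaft 24 mm in diameter, 26 mm long, foot edge broken 0.6 mm. About 0.13 kg. Grip the head from above, fingertips above the shoulder.
- row_middle (a point): Point on the balancer's fixed frame level with the rack's top face, 56 mm above the bench; z up, y along the row of holes, x across. Blind holes for 16, 20, 24, 28 mm shafts lie at x = 0, y = -57, -19, 19, 57 mm when the rack is centred, but it is clamped, immovable, up to 12 mm off either way along y, new each time; this point does not follow it: see or feel for the mouth.
- plunger_level (a point): Point 20 mm below row_middle: the tops of the flat red plungers in the holes. A plunger gives way at about 8 N and stays where pushed; a shaft dropped in stands 6 mm proud and must be pressed until the head's shoulder stops solidly on the rack's top (head's centre 21 mm above it). Holes are bored 1.2 mm over the shaft, mouths broken 0.5 mm.
- balancer: Cast aluminium prop balancer, fixed; origin under the middle of the grey rack (42 by 165 mm, 40 mm tall, on the base), axes as row_middle. Base plate 16 mm thick, x -70 to 70, y -110 to 280 mm. Uprights, propeller and crank stand at y 185 to 245 mm, up to 165 mm high. More than 45 N between a mandrel and the balancer damages it.
- pad_red: Red disc pad fixed to the bench, 64 mm across, 3 mm thick; origin at the centre of its underside. The mandrel standing on it is the one to rack.
- pad_black: Black disc pad fixed to the bench, 64 mm across, 3 mm thick; origin at the centre of its underside. The mandrel standing on it stays there.
- lens_cap: Smoky grey lens cap lying on the bench, 52 mm across, 9 mm thick; origin at the centre of its underside. Bystander.
- ring_magnet: Steel ring magnet lying on the bench, 32 mm across, 8 mm thick; origin at the centre of its underside. Bystander.
- gimbal_bracket: Yellow plastic U bracket on the bench, 50 by 34 mm, 34 mm tall; origin at the centre of its underside. Bystander.
Things that resemble listed ones, but are neither listed nor needed, are in the scene too. Of the things that look like the part that bears mandrel_blue_head, the larger one is meant. Several things look just like the pad_black: the one meant starts nearest to the robot's base.

How it is judged:
On the way, in this order (a step that is already met when the one before it is completed fails the run):
1. the mandrel from the red pad is lifted while the other stays on the black pad (((height (world z) of mandrel_brass_head above 0.075 m and horizontal distance between mandrel_blue_head and pad_black below 0.03 m and angle between mandrel_blue_head's own z axis and vertical below 0.08 rad) or (height (world z) of mandrel_blue_head above 0.075 m and horizontal distance between mandrel_brass_head and pad_black below 0.03 m and angle between mandrel_brass_head's own z axis and vertical below 0.08 rad))), for 0.1 s.
2. its shaft has entered the matching hole by at least 8 mm, upright (((y of mandrel_brass_head in the frame of row_middle between -0.0335 and -0.0045 m and x of mandrel_brass_head in the frame of row_middle between -0.005 and 0.005 m and z of mandrel_brass_head in the frame of row_middle below 0.039 m and angle between each of mandrel_brass_head, mandrel_blue_head's own z axis and vertical below 0.08 rad and horizontal distance between mandrel_blue_head and pad_black below 0.03 m) or (y of mandrel_blue_head in the frame of row_middle between 0.0045 and 0.0335 m and x of mandrel_blue_head in the frame of row_middle between -0.005 and 0.005 m and z of mandrel_blue_head in the frame of row_middle below 0.039 m and angle between each of mandrel_blue_head, mandrel_brass_head's own z axis and vertical below 0.08 rad and horizontal distance between mandrel_brass_head and pad_black below 0.03 m))), for 0.1 s.
At the end, for the whole second after the job is handed in: The mandrel that began on the red pad is in the rack hole of its own diameter (brass: 20 mm, blue: 24 mm), upright, its shoulder down on the rack within 1.8 mm, at rest and released; the other mandrel stands upright on the black pad (((y of mandrel_brass_head in the frame of row_middle between -0.0335 and -0.0045 m and x of mandrel_brass_head in the frame of row_middle between -0.005 and 0.005 m and z of mandrel_brass_head in the frame of row_middle below 0.0228 m and angle between each of mandrel_brass_head, mandrel_blue_head's own z axis and vertical below 0.08 rad and linear speed of mandrel_brass below 0.01 m/s and horizontal distance between mandrel_blue_head and pad_black below 0.03 m) or (y of mandrel_blue_head in the frame of row_middle between 0.0045 and 0.0335 m and x of mandrel_blue_head in the frame of row_middle between -0.005 and 0.005 m and z of mandrel_blue_head in the frame of row_middle below 0.0228 m and angle between each of mandrel_blue_head, mandrel_brass_head's own z axis and vertical below 0.08 rad and linear speed of mandrel_blue below 0.01 m/s and horizontal distance between mandrel_brass_head and pad_black below 0.03 m))); the robot touches nothing.
It fails at once if a mandrel pressed or knocked against the balancer with more than 45 N (contact force between any of mandrel_brass, mandrel_blue and balancer above 45 N).
It fails at once if the mandrel on the black pad is moved more than 20 mm while the other is still on the red pad ((horizontal distance between mandrel_brass_head and pad_red below 0.03 m and distance of mandrel_blue_head from where it was at the start of the episode above 0.02 m) or (horizontal distance between mandrel_blue_head and pad_red below 0.03 m and distance of mandrel_brass_head from where it was at the start of the episode above 0.02 m)).
It fails at once if the lens cap, ring magnet or gimbal bracket is moved more than 20 mm (distance of any of lens_cap, ring_magnet, gimbal_bracket from where it was at the start of the episode above 0.02 m).
It also fails if it takes over 64 s, if anything falls off the work surface, if the arm or the gripper's body presses on something with over 40 N, if the wrist force passes 120 N, or if a joint passes its speed limit or range.

### The arm

A 6-joint arm with a two-finger parallel gripper is mounted at the origin on the work surface. World frame = base frame: x ahead of the robot, y to its left, z up, the work surface at z = 0. Lengths are in m, angles in rad, forces in N, time in s.
With the tool pointing down it reaches from about 0.375 to 0.9 m from the base axis. Payload 3.1 kg.
Tool frame: the origin (TCP) lies between the finger pads; the fingertips stand 22 mm ahead of it and the grasp point (between the pads) lies 3 mm ahead of it; z points along the fingers, y is the line along which they close (so a half turn about z gives the same grasp; the last joint's range is limited). The gripper opens to 87 mm and grips with 3 to 60 N. Pads are 19 mm wide; open, the fingers measure 117 mm over their backs; the gripper's body (75 mm by 190 mm) begins 51 mm behind the grasp point.
Start: joints at [1.034, 0.527, 1.433, -0, 1.181, -0.178], TCP at [0.219, 0.585, 0.245] pointing down, gripper open.
Joint ranges: [-3.08, 3.08], [-0.75, 2.2], [0.22, 2.44], [-1.43, 4.57], [0, 2.65], [-2.85, 2.85]. Speed limits (rad/s): [2.79, 2.79, 3.14, 3.14, 3.14, 3.14].

### API

Orientations are given as a unit quaternion [x, y, z, w].
In Python, from rig import get_obs, camera, get_calibration, hand_in, cut_out gives the robot as it stands.
- The arm moves only by the shell command python3 -m inch 'ROWS' [OPENING] [FORCE]. ROWS is JSON, one flat list of numbers, 6 for each row, row after row: the shift along the tool's x, y, z scaled (see below), then the turn, a rotation vector about the tool's x, y, z scaled (see below). A call has 1 to 20 rows; each row is the pose to reach, as a shift and turn from the pose commanded when the call began, along the tool's axes at that moment; what a row does not reach only later rows make up. The controller multiplies each number of a shift by 0.08 m and each number of a turn by 90 degrees. A row lasts 1/12 s, in which the tool goes at most 41.7 mm and 7.16 degrees, less where a joint would pass 70% of its speed; a pose out of reach is approached as far as the arm can. A call with a number of a shift or a turn outside -1 to 1 is refused whole. A call with a gripper value outside its range is refused whole. OPENING is the finger opening in mm, from 0 to 87, set as the call begins (- or left out, the last holds). The fingers move at their own pace and stop on an object; FORCE is the grip in N (left out, the last holds). Time passes only in rows, so rows that repeat a pose let the fingers close. It gives the time, the measured TCP pose, the force, the opening and the grip force at its end, in the units of the state.
- get_obs(): the state, without advancing time (a new reading comes with each control period).
- camera(name): name is "scene" or "top" or "wrist"; returns the picture (420x560x3 uint8, red, green, blue); there is no depth.
- get_calibration(name): a dict with "vertical_fov" (degrees; the focal length in pixels is half the picture's height over the tangent of half this angle, whatever the lens; pixels are square), "cx", "cy" (the principal point, pixels), "T" (4x4, takes a point from camera to world coordinates). Camera axes: x right, y down, z forward; pixel columns grow to the right and rows downward; lengths in m; the calibration is good to about 2 mm. A picture is of the moment at which its call begins: read the wrist's pose just before it. get_calibration takes no time and is no camera call; for the wrist camera it gives the pose at the moment of the call.
- hand_in(): hands the job in; it is judged then, once.
Trained networks look in the newest picture that a camera, given by its name, has taken for a name from the list of things; names that differ only in an ending like _2 or _b are one class to them, and where a whole thing is asked for, a point or a joint stands for the part that bears it (a point fixed in the world has none). Each returns a list of dicts, best first, with "conf" (0 to 1); they miss things now and then, are a little off and sometimes report something else, mostly with a low value. They report only what shows in the picture. A call takes as long as a camera call. They do not tell look-alikes from the thing itself.
- cut_out(camera, thing): "region" (420x560 bool, what is visible of it) and "bbox" ([left, top, right, bottom] in pixels, round what is visible of it).
The state is a dict: "time": time; "q": joint angles; "joint_velocities": joint speeds; "joint_torque": joint torques, N m; "position": TCP position; "tool_rot": TCP orientation; "ft_force": force on the tool from outside, world axes, zero at the start; "moment": the same for the moment, N m; "grip_width": finger opening in m; "grip_force": force on a finger pad.
Only numpy, scipy, OpenCV 4.12 (cv2) and the standard library are available. Lean on these libraries where they do the work, as an engineer would, in place of code of your own. Each camera call takes 0.05 s, during which the arm holds its last target. There are 200 camera calls.

## Working session

There is one attempt and no reset: what is moved stays moved. The work goes in short steps, Python scripts to look and compute and a shell command to move; the robot and the scene stay as the last step left them, time stands still between calls to the robot, and variables do not carry over. Pictures are saved under pics/ and viewed, at most 10 in all, crops included, and the job is handed in when it is done.

```bash
mkdir -p pics; cat > h.py <<'E'
import numpy as np, cv2
from rig import *
def save(n,img): cv2.imwrite('pics/'+n+'.png',img[:,:,::-1])
def K(c):
    f=210/np.tan(np.radians(c['vertical_fov'])/2); return f,c['cx'],c['cy'],np.array(c['T'])
def ray(c,u,v):
    f,cx,cy,T=K(c); d=T[:3,:3]@np.array([(u-cx)/f,(v-cy)/f,1]); return T[:3,3],d
def onz(c,u,v,z):
    o,d=ray(c,u,v); return o+d*(z-o[2])/d[2]
def tri(rays):
    A=0;b=0
    for o,d in rays:
        d=d/np.linalg.norm(d);P=np.eye(3)-np.outer(d,d);A=A+P;b=b+P@o
    return np.linalg.solve(A,b)
def proj(c,p):
    f,cx,cy,T=K(c); q=T[:3,:3].T@(np.array(p)-T[:3,3]); return f*q[0]/q[2]+cx,f*q[1]/q[2]+cy
E
python3 - <<'E'
from h import *
np.set_printoptions(precision=3,suppress=True)
print(get_obs())
for n in ['scene','top']:
    im=camera(n);save(n,im);c=get_calibration(n);print(n,c)
    for t in ['mandrel_brass_head','mandrel_blue_head','balancer','pad_red','pad_black','lens_cap','ring_magnet','gimbal_bracket']:
        for r in cut_out(n,t):
            b=r['bbox'];print(t,round(r['conf'],2),b,onz(c,(b[0]+b[2])/2,(b[1]+b[3])/2,0.003)[:2])
E
```

```text
{'time': 0.0, 'q': array([ 1.034,  0.528,  1.434, -0.   ,  1.181, -0.178]), 'joint_velocities': array([ 0.001, -0.001,  0.001,  0.001, -0.001, -0.   ]), 'joint_torque': array([  0.001, -44.003, -17.659,   0.063,   0.058,  -0.   ]), 'position': array([0.219, 0.585, 0.244]), 'tool_rot': array([ 0.178,  0.984, -0.001, -0.   ]), 'ft_force': array([0.709, 0.135, 0.301]), 'moment': array([-0.021,  0.026,  0.017]), 'grip_force': 0.0, 'grip_width': 0.08683831857775097}
scene {'vertical_fov': 54.865457227194554, 'cx': 284.08127901579866, 'cy': 206.48324046466598, 'T': array([[ 0.478,  0.659, -0.581,  1.003],
       [ 0.878, -0.357,  0.318, -0.299],
       [ 0.002, -0.662, -0.749,  0.607],
       [ 0.   ,  0.   ,  0.   ,  1.   ]])}
mandrel_brass_head 0.73 [229.4, 246.7, 248.8, 278.9] [ 0.613 -0.176]
mandrel_blue_head 0.88 [173.5, 193.9, 197.0, 228.1] [ 0.452 -0.219]
mandrel_blue_head 0.73 [147.5, 183.7, 160.8, 204.0] [ 0.377 -0.26 ]
balancer 0.58 [303.8, 117.1, 512.5, 245.2] [0.596 0.222]
pad_red 0.62 [174.9, 210.5, 209.7, 237.7] [ 0.49  -0.219]
pad_black 0.92 [224.2, 265.4, 259.8, 294.0] [ 0.
[... 506 characters left out ...]
-0.027, -0.193, -0.981,  0.819],
       [ 0.   ,  0.   ,  0.   ,  1.   ]])}
mandrel_brass_head 0.57 [325.9, 179.9, 345.1, 201.5] [ 0.649 -0.192]
mandrel_blue_head 0.54 [347.3, 257.9, 365.0, 278.4] [ 0.486 -0.228]
mandrel_blue_head 0.42 [365.0, 306.9, 380.0, 318.2] [ 0.397 -0.256]
balancer 0.63 [50.8, 132.5, 252.1, 254.5] [0.649 0.203]
pad_red 0.56 [337.8, 253.9, 370.2, 282.6] [ 0.486 -0.223]
pad_black 0.95 [312.8, 182.7, 344.9, 210.5] [ 0.637 -0.177]
pad_black 0.69 [352.0, 135.7, 380.3, 165.3] [ 0.738 -0.261]
lens_cap 0.91 [235.7, 301.4, 260.6, 328.1] [ 0.395 -0.007]
ring_magnet 0.52 [253.6, 137.3, 271.2, 154.5] [ 0.753 -0.036]
gimbal_bracket 0.71 [294.9, 130.3, 319.7, 162.1] [ 0.75  -0.134]
```

View pics/scene.png

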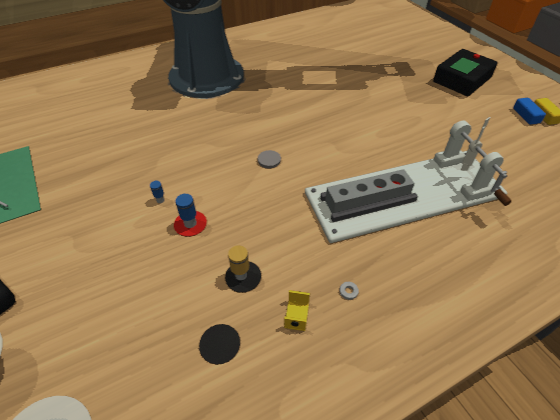

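View pics/top.png

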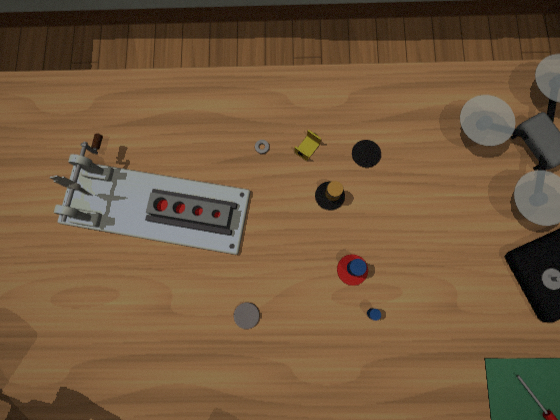

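The blue mandrel stands on the red pad (scene 186,210 / top 357,268). It could be confused with the small blue decoy (157,192 / 375,314), which stands on no pad, and with the brass mandrel (238,262 / 335,190) on the black pad. My choice is the larger blue one, which goes in the 24 mm hole, third from the small end (top ≈179,208).

```bash
cat > m.py <<'E'
from h import *
np.set_printoptions(precision=4,suppress=True)
R=[]
ims={}
for n,box in [('scene',(165,185,210,235)),('top',(340,250,375,285))]:
    im=cv2.imread(f'pics/{n}.png').astype(int);ims[n]=im
    b,g,r=im[:,:,0],im[:,:,1],im[:,:,2]
    m=(b>r+20)&(b>g+10); k=np.zeros_like(m);k[box[1]:box[3],box[0]:box[2]]=1;m&=k
    v,u=np.nonzero(m);print(n,m.sum(),u.min(),u.max(),v.min(),v.max(),u.mean(),v.mean())
    R.append(ray(get_calibration(n),u.mean(),v.mean()))
print('head',tri(R))
c=get_calibration('top')
im=ims['top'];r=im[:,:,2];g=im[:,:,1]
m=((r>g+40)).astype(np.uint8);m[:,:140]=0;m[:,235:]=0;m[:185]=0;m[230:]=0
n_,l,s,ce=cv2.connectedComponentsWithStats(m)
for i in range(1,n_):
    if s[i,4]>8: print('plunger',s[i],ce[i],onz(c,*ce[i],.036))
cs=get_calibration('scene')
for a,b in [((344,191),(217,213.5)),((361,187),(198,211)),((379,183),(179,208)),((396.5,180),(161,204.5))]:
    print('hole tri',tri([ray(cs,*a),ray(c,*b)]),'top@.056',onz(c,*b,.056),'scene',onz(cs,*a,.056))
sc=cv2.resize(cv2.imread('pics/scene.png')[100:260,140:540],None,fx=2,fy=2,interpolation=3)
cv2.imwrite('pics/crop1.png',sc)
E
python3 m.py
```

```text
scene 383 176 195 194 220 185.4360313315927 206.57963446475196
top 235 347 365 259 275 356.7744680851064 266.9148936170213
head [ 0.4857 -0.2212  0.0509]
plunger [157 200  11  11  94] [162.0426 204.9468] [0.6168 0.1681 0.036 ]
plunger [176 204   9   9  68] [180.1618 208.    ] [0.6098 0.1304 0.036 ]
plunger [195 208   8   7  45] [198.5333 211.0667] [0.6029 0.0924 0.036 ]
plunger [214 212   7   5  26] [216.8846 214.0769] [0.5961 0.0547 0.036 ]
hole tri [0.5942 0.0521 0.0556] top@.056 [0.5935 0.0508 0.056 ] scene [0.5948 0.0532 0.056 ]
hole tri [0.5996 0.0894 0.0534] top@.056 [0.5991 0.0888 0.056 ] scene [0.6014 0.0875 0.056 ]
hole tri [0.6063 0.1278 0.052 ] top@.056 [0.6057 0.1271 0.056 ] scene [0.6091 0.1242 0.056 ]
hole tri [0.6144 0.1651 0.0497] top@.056 [0.6134 0.1637 0.056 ] scene [0.6186 0.159  0.056 ]
```

View pics/crop1.png

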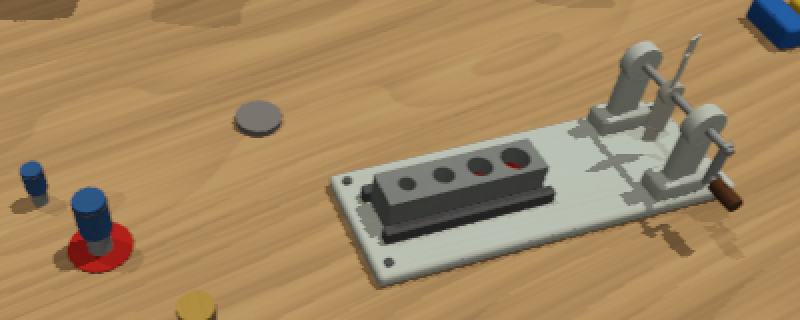

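The crop confirms the large blue mandrel on the red pad at (90,215) of the crop, with a triangulated head centre of (0.486, −0.221, 0.051). That agrees with the expected 0.050 height. The rack's third hole is at crop (480,167). I'm moving above the mandrel.

```bash
python3 -m inch '[-0.5,-0.37,0,0,0,0,-1,-0.75,0,0,0,0,-1,-0.75,0,0,0,0]'
python3 -m inch '[-0.5,-0.37,0,0,0,0,-1,-0.75,0,0,0,0,-1,-0.75,0,0,0,0]'
python3 -m inch '[-0.5,-0.37,0,0,0,0,-1,-0.75,0,0,0,0,-1,-0.75,0,0,0,0]'
python3 -m inch '[-0.5,-0.37,0,0,0,0,-1,-0.75,0,0,0,0,-1,-0.75,0,0,0,0]'
python3 -m inch '[-0.25,-0.5,0,0,0,0,-0.5,-1,0,0,0,0,-0.5,-1,0,0,0,0]'
python3 -m inch '[-0.25,-0.5,0,0,0,0,-0.5,-1,0,0,0,0,-0.5,-1,0,0,0,0]'
python3 -m inch '[-0.25,-0.5,0,0,0,0,-0.5,-1,0,0,0,0,-0.5,-1,0,0,0,0]'
python3 -m inch '[-0.25,-0.5,0.5,0,0,0,-0.5,-1,0.8,0,0,-0.056,-0.5,-1,0.8,0,0,-0.113,-0.5,-1,0.8,0,0,-0.113,-0.5,-1,0.8,0,0,-0.113]'
python3 - <<'E'
from h import *
np.set_printoptions(precision=4,suppress=True)
o=get_obs();c=get_calibration('wrist')
im=camera('wrist');save('w1',im)
print(o['position'],o['tool_rot'],c['T'],c['vertical_fov'],c['cx'],c['cy'])
print('expected head',proj(c,(.486,-.221,.05)))
for r in cut_out('wrist','mandrel_blue_head'):
    b=r['bbox'];print(r['conf'],b,onz(c,(b[0]+b[2])/2,(b[1]+b[3])/2,.05))
E
```

```text
time: 1.15
position: [0.274, 0.4978, 0.2443]
tool_rot: [0.178, 0.984, -0.002, 0.0]
ft_force: [-0.6, -0.6, -0.4]
grip_width: 0.0871
grip_force: 0.0
time: 1.4
position: [0.3284, 0.4135, 0.2446]
tool_rot: [0.179, 0.984, -0.001, 0.0]
ft_force: [0.3, -0.2, 0.0]
grip_width: 0.0871
grip_force: 0.0
time: 1.65
position: [0.3828, 0.3295, 0.2448]
tool_rot: [0.179, 0.984, -0.001, 0.001]
ft_force: [-0.7, -0.5, -0.3]
grip_width: 0.0873
grip_force: 0.0
time: 1.9
position: [0.4373, 0.2452, 0.2449]
tool_rot: [0.179, 0.984, -0.0, 0.001]
ft_force: [-0.3, 0.8, 0.2]
grip_width: 0.0868
grip_force: 0.0
time: 2.15
position: [0.4449, 0.1547, 0.2446]
tool_rot: [0.18, 0.984, -0.001, 0.0]
ft_force: [0.3, 0.5, -0.4]
grip_width: 0.087
grip_force: 0.0
time: 2.4
position: [0.4549, 0.0661, 0.2449]
tool_rot: [0.18, 0.984, -0.001, 0.001]
ft_force: [-0.1, -0.4, 1.0]
grip_width: 0.0873
grip_force: 0.0
time: 2.65
position: [0.465, -0.023, 0.2451]
tool_rot: [0.18, 0.984, -0.001, 0.002]
ft_force: [-0.5, -0.1, -0.2]
grip_width: 0.0869
grip_force: 0.0
time: 3.07
position: [0.4722, -0.1073, 0.1797]
tool_rot: [0.092, 0.996, 0.001, -0.001]
ft_force: [0.9, 0.5, -0.1]
grip_width: 0.0871
grip_force: 0.0
[ 0.4722 -0.1073  0.1797] [ 0.0918  0.9958  0.0007 -0.001 ] [[ 0.1829  0.9456  0.2691  0.3981]
 [ 0.9831 -0.1763 -0.0486 -0.0947]
 [ 0.0015  0.2734 -0.9619  0.3206]
 [ 0.      0.      0.      1.    ]] 69.6626537474849 275.67040144717373 207.62482120189864
expected head (np.float64(162.70841436868966), np.float64(240.30755168792646))
0.9 [87.4, 140.4, 129.9, 168.4] [ 0.3984 -0.2449  0.05  ]
0.79 [137.6, 214.7, 187.0, 262.0] [ 0.484  -0.2208  0.05  ]
```

View pics/w1.png

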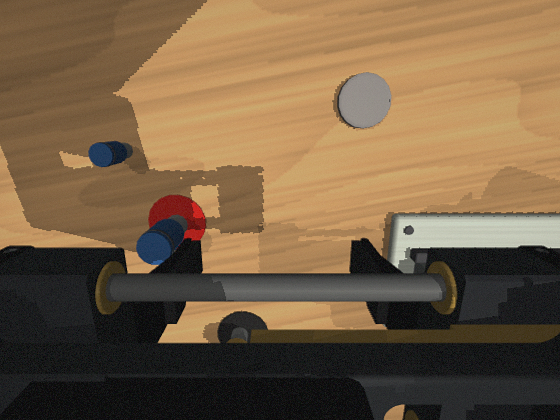

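The wrist view shows the blue head at (162,240), exactly where projected, and the decoy at (108,154). I'm moving over it, lowering and gripping.

```bash
python3 -m inch '[-0.2,-0.5,0,0,0,0,-0.42,-1,0,0,0,0,-0.42,-1,0,0,0,0]'
python3 -m inch '[0,-0.37,0.3,0,0,0,0,-0.37,0.6,0,0,0,0,-0.37,0.8,0,0,0,0,-0.37,0.8,0,0,0,0,-0.37,0.8,0,0,0]'
python3 - <<'E'
from h import *
np.set_printoptions(precision=4,suppress=True)
o=get_obs();c=get_calibration('wrist')
im=camera('wrist');save('w2',im);print(o['position'],o['tool_rot'],o['ft_force'])
for r in cut_out('wrist','mandrel_blue_head'):
    b=r['bbox'];print(r['conf'],b,onz(c,(b[0]+b[2])/2,(b[1]+b[3])/2,.05))
print(proj(c,(.485,-.221,.071)),proj(c,(.485,-.221,.05)))
E
```

```text
time: 3.42
position: [0.4954, -0.1972, 0.1825]
tool_rot: [0.091, 0.996, -0.003, 0.004]
ft_force: [0.8, -1.3, -0.3]
grip_width: 0.0869
grip_force: 0.0
time: 3.83
position: [0.4858, -0.2196, 0.1168]
tool_rot: [0.09, 0.996, 0.0, -0.0]
ft_force: [-0.9, 0.3, 0.8]
grip_width: 0.0869
grip_force: 0.0
[ 0.4858 -0.2196  0.1168] [ 0.0895  0.996   0.0004 -0.0004] [-0.8606  0.3073  0.8488]
0.86 [185.9, 95.2, 223.0, 129.6] [ 0.3975 -0.2519  0.05  ]
0.65 [251.5, 198.4, 299.3, 262.6] [ 0.4869 -0.2208  0.05  ]
(np.float64(274.6642659547533), np.float64(238.96318573205056)) (np.float64(274.7269105172948), np.float64(228.18340930263406))
```

View pics/w2.png

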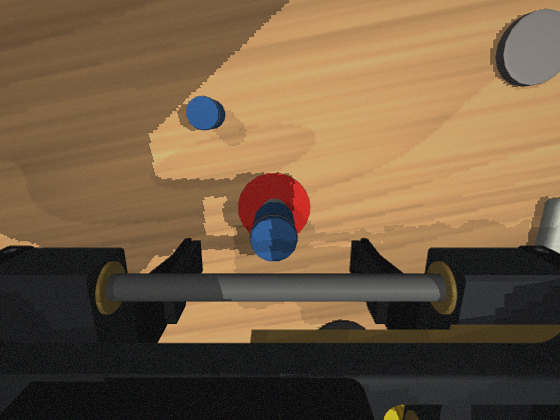

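The head top is at (274,240), midway between the fingers and matching the prediction. I'm lowering and gripping.

```bash
python3 -m inch '[0,0,0.4,0,0,0,0,0,0.735,0,0,0,0,0,0.735,0,0,0,0,0,0.735,0,0,0]'
python3 -m inch '[0,0,0,0,0,0,0,0,0,0,0,0,0,0,0,0,0,0,0,0,0,0,0,0,0,0,0,0,0,0,0,0,0,0,0,0,0,0,0,0,0,0,0,0,0,0,0,0]' 20 35
python3 -m inch '[0,0,-0.3,0,0,0,0,0,-0.6,0,0,0,0,0,-1,0,0,0,0,0,-1,0,0,0,0,0,-1,0,0,0]'
```

```text
time: 4.27
position: [0.4858, -0.2204, 0.0581]
tool_rot: [0.09, 0.996, 0.0, -0.0]
ft_force: [-0.6, -0.1, -1.0]
grip_width: 0.0869
grip_force: 0.0
time: 4.93
position: [0.4857, -0.2211, 0.0578]
tool_rot: [0.09, 0.996, -0.0, 0.0]
ft_force: [1.3, -0.0, -0.4]
grip_width: 0.0417
grip_force: 0.0
time: 5.35
position: [0.4867, -0.2218, 0.1394]
tool_rot: [0.09, 0.996, -0.001, 0.002]
ft_force: [-0.4, -1.0, 0.1]
grip_width: 0.0206
grip_force: 0.0
```

The fingers hadn't closed yet when I lifted. I'm reopening and checking.

```bash
python3 -m inch '[0,0,0,0,0,0,0,0,0,0,0,0,0,0,0,0,0,0,0,0,0,0,0,0,0,0,0,0,0,0,0,0,0,0,0,0,0,0,0,0,0,0,0,0,0,0,0,0,0,0,0,0,0,0,0,0,0,0,0,0]' 87
python3 - <<'E'
from h import *
np.set_printoptions(precision=4,suppress=True)
o=get_obs();c=get_calibration('wrist')
im=camera('wrist');save('w3',im);print(o['position'],o['grip_width'])
for r in cut_out('wrist','mandrel_blue_head'):
    b=r['bbox'];print(r['conf'],b,onz(c,(b[0]+b[2])/2,(b[1]+b[3])/2,.05))
print(proj(c,(.4857,-.221,.071)))
E
```

```text
time: 6.18
position: [0.4857, -0.2211, 0.1378]
tool_rot: [0.09, 0.996, -0.0, -0.0]
ft_force: [1.6, 0.4, -0.9]
grip_width: 0.0793
grip_force: 0.0
[ 0.4857 -0.2211  0.1378] 0.07925795676374474
0.91 [254.8, 193.4, 301.8, 247.9] [ 0.4867 -0.22    0.05  ]
0.68 [517.2, 194.9, 560.0, 255.0] [ 0.5277 -0.0156  0.05  ]
0.64 [194.1, 98.5, 229.1, 129.2] [ 0.398  -0.2531  0.05  ]
(np.float64(276.98776569291977), np.float64(228.67621227163087))
```

View pics/w3.png

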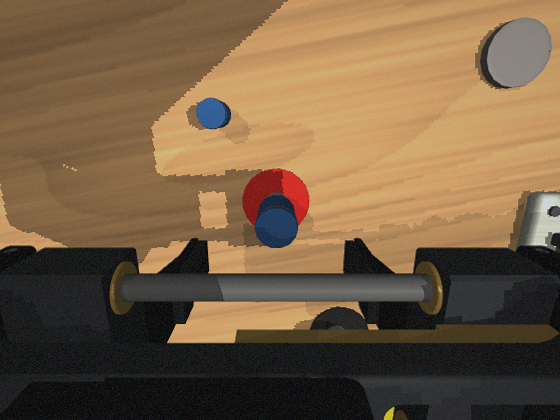

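The mandrel is undisturbed, standing on the red pad with its head top at (277,229). I'm lowering again and giving the fingers time to close.

```bash
python3 -m inch '[0,0,0.4,0,0,0,0,0,0.8,0,0,0,0,0,0.995,0,0,0,0,0,0.995,0,0,0,0,0,0.995,0,0,0]'
python3 -m inch '[0,0,0,0,0,0,0,0,0,0,0,0,0,0,0,0,0,0,0,0,0,0,0,0,0,0,0,0,0,0,0,0,0,0,0,0,0,0,0,0,0,0,0,0,0,0,0,0,0,0,0,0,0,0,0,0,0,0,0,0,0,0,0,0,0,0,0,0,0,0,0,0,0,0,0,0,0,0,0,0,0,0,0,0]' 20 35
```

```text
time: 6.7
position: [0.4854, -0.2208, 0.0576]
tool_rot: [0.09, 0.996, 0.0, -0.001]
ft_force: [0.3, 0.1, 0.6]
grip_width: 0.0869
grip_force: 0.0
time: 7.87
position: [0.4857, -0.221, 0.0581]
tool_rot: [0.09, 0.996, 0.0, -0.0]
ft_force: [-0.6, 1.0, 0.7]
grip_width: 0.0312
grip_force: 35.0
```

Gripped (31 mm, 35 N). I'm lifting and carrying it to a spot just beyond the rack so the wrist camera can see the holes.

```bash
python3 -m inch '[0,0,-0.2,0,0,0,0,0,-0.6,0,0,0,0,0,-1,0,0,0,0,0,-1,0,0,0,0,0,-1,0,0,0]'
python3 -m inch '[-0.3,0.4,-0.1,0,0,0,-0.5,0.7,-0.25,0,0,0,-0.75,1,-0.25,0,0,0,-0.75,1,-0.25,0,0,0]'
python3 -m inch '[-0.3,0.4,0,0,0,0,-0.5,0.7,0,0,0,0,-0.71,1,0,0,0,0,-0.71,1,0,0,0,0]'
python3 -m inch '[0,0.4,0,0,0,0,0,0.7,0,0,0,0,0,1,0,0,0,0,0,1,0,0,0,0]'
python3 -m inch '[0,0.4,0,0,0,0,0,0.7,0,0,0,0,0,1,0,0,0,0,0,1,0,0,0,0]'
python3 -m inch '[0,0.3,0,0,0,0,0,0.575,0,0,0,0,0,0.575,0,0,0,0,0,0.575,0,0,0,0,0,0.575,0,0,0,0]'
python3 - <<'E'
from h import *
np.set_printoptions(precision=4,suppress=True)
o=get_obs();c=get_calibration('wrist')
im=camera('wrist');save('w4',im);print(o['position'],o['tool_rot'],o['ft_force'],o['grip_width'])
for p in [(.595,.052,.056),(.601,.09,.056),(.607,.129,.056),(.614,.165,.056)]: print(proj(c,p))
E
```

```text
time: 8.28
position: [0.4867, -0.2218, 0.1396]
tool_rot: [0.09, 0.996, -0.001, 0.002]
ft_force: [0.5, 0.1, -1.5]
grip_width: 0.031
grip_force: 35.0
time: 8.62
position: [0.5626, -0.1501, 0.1573]
tool_rot: [0.088, 0.996, 0.001, 0.002]
ft_force: [0.5, -0.2, -1.6]
grip_width: 0.0312
grip_force: 35.0
time: 8.95
position: [0.6318, -0.0809, 0.156]
tool_rot: [0.088, 0.996, 0.001, 0.0]
ft_force: [0.6, -0.9, -1.6]
grip_width: 0.031
grip_force: 35.0
time: 9.28
position: [0.6421, -0.0018, 0.1558]
tool_rot: [0.088, 0.996, 0.001, -0.002]
ft_force: [-0.6, 0.2, -0.5]
grip_width: 0.0309
grip_force: 35.0
time: 9.62
position: [0.657, 0.0761, 0.1562]
tool_rot: [0.089, 0.996, 0.001, -0.001]
ft_force: [0.1, -0.4, -1.7]
grip_width: 0.031
grip_force: 35.0
time: 10.03
position: [0.6653, 0.1166, 0.1569]
tool_rot: [0.09, 0.996, -0.001, -0.001]
ft_force: [0.4, -0.4, -1.9]
grip_width: 0.0315
grip_force: 35.0
[0.6653 0.1166 0.1569] [ 0.0901  0.9959 -0.0006 -0.0013] [ 0.3889 -0.3582 -1.8904] 0.03147062342543939
(np.float64(180.11104825771076), np.float64(145.14535688842722))
(np.float64(228.94360336607994), np.float64(143.9527057708455))
(np.float64(279.152652781914), np.float64(142.52347305168132))
(np.float64(325.88175756383436), np.float64(143.07309751884642))
```

View pics/w4.png

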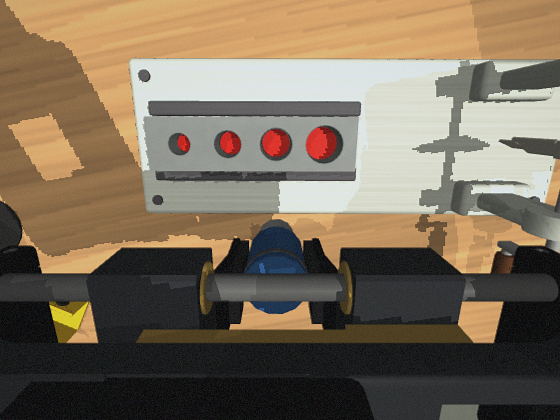

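The wrist view shows the four mouths at x≈179, 228, 276 and 324, y≈143. The mandrel is held upright at (276,265). I'm fitting the mouths.

```bash
python3 - <<'E'
from h import *
np.set_printoptions(precision=4,suppress=True)
c=get_calibration('wrist');o=get_obs()
im=cv2.imread('pics/w4.png').astype(int)
g=im[:,:,1]; print('grey',im[125,250],im[160,250],im[143,302])
m=((g<95)).astype(np.uint8); m[:120]=0;m[168:]=0;m[:,:160]=0;m[:,348:]=0
n,l,s,ce=cv2.connectedComponentsWithStats(m)
P=[]
for i in range(1,n):
    if s[i,4]>150:
        cn=cv2.findContours((l==i).astype(np.uint8),0,1)[0][0]
        w=[onz(c,p[0][0],p[0][1],.056)[:2] for p in cn]
        (x,y),r=cv2.minEnclosingCircle(np.array(w,np.float32)*1000)
        e=cv2.fitEllipse(cn);q=onz(c,*e[0],.056)
        print(s[i],e[0],q,'circ',x,y,'d',2*r);P.append(q)
P=np.array(P);P=P[np.argsort(P[:,1])]
d=P[-1]-P[0];print('len',np.linalg.norm(d),'yaw',np.degrees(np.arctan2(-d[0],d[1])))
mid=P[:,:2].mean(0); u=d[:2]/np.linalg.norm(d[:2]); h=mid+.019*u;print('hole24',h,P[2])
x=np.array([-u[1],u[0]]);
from scipy.spatial.transform import Rotation as R
Rt=R.from_quat(o['tool_rot']).as_matrix();print(Rt)
print('delta tool mm',Rt.T@(np.r_[h,0]-np.r_[o['position'][:2],0])*1000)
E
```

```text
grey [152 155 154] [149 155 149] [153 159 154]
[ 306  125   37   38 1092] (324.03228759765625, 143.984130859375) [0.6148 0.1634 0.056 ] circ 614.9716796875 163.32958984375 d 29.270099639892578
[260 128  32  33 809] (275.6617736816406, 143.96237182617188) [0.6079 0.126  0.056 ] circ 608.0914306640625 125.97804260253906 d 25.063692092895508
[214 130  27  28 573] (227.30758666992188, 143.81398010253906) [0.6009 0.0886 0.056 ] circ 600.991455078125 88.59539031982422 d 21.226900100708008
[169 133  21  22 374] (178.90277099609375, 143.6704559326172) [0.5939 0.0512 0.056 ] circ 593.9886474609375 51.09752655029297 d 17.030452728271484
len 0.11412506790999369 yaw -10.505796973385767
hole24 [0.6078 0.1259] [0.6079 0.126  0.056 ]
[[-0.9836  0.1802 -0.0022]
 [ 0.1802  0.9836 -0.0008]
 [ 0.002  -0.0012 -1.    ]]
delta tool mm [58.4701 -1.0244  0.1161]
```

The fit is consistent: pitch is 38.04 mm and the diameters match. The 24 mm mouth is at (0.6078, 0.1259). I'm moving over it and coming down to 5 mm above the rack.

```bash
python3 -m inch '[0.3,0,0,0,0,0,0.6,-0.013,0,0,0,0,0.731,-0.013,0,0,0,0,0.731,-0.013,0.25,0,0,0,0.731,-0.013,0.5,0,0,0,0.731,-0.013,0.5,0,0,0,0.731,-0.013,0.5,0,0,0]'
python3 - <<'E'
from h import *
np.set_printoptions(precision=4,suppress=True)
o=get_obs();c=get_calibration('wrist')
im=camera('wrist');print(o['position'],o['tool_rot'],o['ft_force'])
print('foot prediction',proj(c,(*o['position'][:2],o['position'][2]-.055)),proj(c,(.6078,.1259,.056)))
cv2.imwrite('pics/w5.png',cv2.resize(im[130:300,190:370,::-1],None,fx=3,fy=3,interpolation=cv2.INTER_NEAREST))
im=camera('scene');cs=get_calibration('scene');print(proj(cs,(.6078,.1259,.056)),proj(cs,(*o['position'][:2],o['position'][2]-.055)))
E
```

```text
time: 10.67
position: [0.6076, 0.1263, 0.1172]
tool_rot: [0.091, 0.996, -0.0, -0.002]
ft_force: [0.6, 0.7, -1.0]
grip_width: 0.0311
grip_force: 35.0
[0.6076 0.1263 0.1172] [ 0.0907  0.9959 -0.0003 -0.0016] [ 0.6046  0.6502 -0.9815]
foot prediction (np.float64(277.00943373817194), np.float64(234.85355179879554)) (np.float64(276.5324285575959), np.float64(232.0495793689554))
(np.float64(379.2875937179754), np.float64(182.2760956130589)) (np.float64(379.9583876624513), np.float64(179.84173237472737))
```

View pics/w5.png

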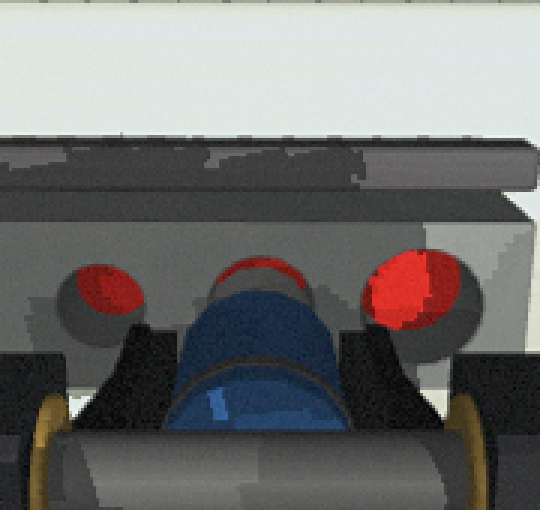

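The shaft (crop x 212–310) lines up with the mouth (215–310), and the row offset is as predicted. I'm feeling down gently.

```bash
python3 -m inch '[0,0,0.03,0,0,0,0,0,0.06,0,0,0,0,0,0.07,0,0,0,0,0,0.08,0,0,0,0,0,0.09,0,0,0,0,0,0.09,0,0,0]'
python3 -m inch '[0,0,0.01,0,0,0,0,0,0.02,0,0,0,0,0,0.03,0,0,0,0,0,0.03,0,0,0]'
```

```text
time: 11.27
position: [0.6085, 0.1276, 0.1109]
tool_rot: [0.09, 0.996, -0.0, -0.0]
ft_force: [-0.2, -0.1, -2.3]
grip_width: 0.0311
grip_force: 35.0
time: 11.6
position: [0.6084, 0.1275, 0.1083]
tool_rot: [0.09, 0.996, -0.0, -0.0]
ft_force: [-0.4, -0.8, -1.6]
grip_width: 0.0312
grip_force: 35.0
```

```bash
python3 -m inch '[0,0,0.01,0,0,0,0,0,0.02,0,0,0,0,0,0.03,0,0,0,0,0,0.03,0,0,0]'
python3 -m inch '[0,0,0.01,0,0,0,0,0,0.02,0,0,0,0,0,0.03,0,0,0,0,0,0.03,0,0,0]'
```

```text
time: 11.93
position: [0.6084, 0.1275, 0.1059]
tool_rot: [0.09, 0.996, -0.0, -0.0]
ft_force: [0.6, -0.2, -1.2]
grip_width: 0.0316
grip_force: 35.0
time: 12.27
position: [0.6084, 0.1275, 0.1035]
tool_rot: [0.09, 0.996, -0.0, -0.0]
ft_force: [-0.4, 0.4, -0.9]
grip_width: 0.0312
grip_force: 35.0
```

It's entering freely (about 7.5 mm). I'm continuing to the plunger, then pressing.

```bash
python3 -m inch '[0,0,0.03,0,0,0,0,0,0.06,0,0,0,0,0,0.09,0,0,0,0,0,0.12,0,0,0,0,0,0.12,0,0,0]'
python3 -m inch '[0,0,0.01,0,0,0,0,0,0.02,0,0,0,0,0,0.03,0,0,0,0,0,0.04,0,0,0,0,0,0.05,0,0,0,0,0,0.05,0,0,0]'
python3 -m inch '[0,0,0.01,0,0,0,0,0,0.02,0,0,0,0,0,0.03,0,0,0,0,0,0.03,0,0,0]'
```

```text
time: 12.68
position: [0.6081, 0.1275, 0.0934]
tool_rot: [0.09, 0.996, -0.0, -0.001]
ft_force: [-0.3, -0.0, -2.1]
grip_width: 0.0312
grip_force: 35.0
time: 13.18
position: [0.6088, 0.1275, 0.091]
tool_rot: [0.09, 0.996, -0.0, 0.0]
ft_force: [-1.9, 0.2, 4.4]
grip_width: 0.0312
grip_force: 35.0
time: 13.52
position: [0.6088, 0.1275, 0.0889]
tool_rot: [0.09, 0.996, -0.0, 0.0]
ft_force: [-1.5, -1.0, 5.4]
grip_width: 0.0311
grip_force: 35.0
```

```bash
python3 -m inch '[0,0,0.01,0,0,0,0,0,0.02,0,0,0,0,0,0.03,0,0,0,0,0,0.03,0,0,0]'
python3 -m inch '[0,0,0.006,0,0,0,0,0,0.012,0,0,0,0,0,0.012,0,0,0]'
python3 -m inch '[0,0,0.006,0,0,0,0,0,0.01,0,0,0,0,0,0.01,0,0,0]'
```

```text
time: 13.85
position: [0.6088, 0.1275, 0.0865]
tool_rot: [0.09, 0.996, -0.0, 0.0]
ft_force: [-2.2, -0.2, 6.0]
grip_width: 0.0309
grip_force: 35.0
time: 14.1
position: [0.6088, 0.1275, 0.0856]
tool_rot: [0.09, 0.996, 0.0, 0.0]
ft_force: [-1.8, -0.7, 5.9]
grip_width: 0.0311
grip_force: 35.0
time: 14.35
position: [0.6088, 0.1275, 0.0851]
tool_rot: [0.09, 0.996, -0.0, 0.0]
ft_force: [-3.1, 0.2, 7.8]
grip_width: 0.0313
grip_force: 35.0
```

```bash
python3 -m inch '[0,0,0.005,0,0,0,0,0,0.005,0,0,0,0,0,0.005,0,0,0]'
python3 -m inch '[0,0,0.005,0,0,0,0,0,0.005,0,0,0,0,0,0.005,0,0,0]'
```

```text
time: 14.6
position: [0.6088, 0.1275, 0.085]
tool_rot: [0.09, 0.996, -0.0, 0.0]
ft_force: [-3.1, -0.3, 9.9]
grip_width: 0.0309
grip_force: 35.0
time: 14.85
position: [0.6088, 0.1275, 0.085]
tool_rot: [0.09, 0.996, -0.0, 0.001]
ft_force: [-3.7, -0.9, 12.8]
grip_width: 0.031
grip_force: 35.0
```

It has stopped solidly at TCP z 0.085 (head centre 0.077, so flush) with the force rising. I'm releasing and retracting.

```bash
python3 -m inch '[0,0,0,0,0,0,0,0,0,0,0,0,0,0,0,0,0,0,0,0,0,0,0,0,0,0,0,0,0,0,0,0,0,0,0,0,0,0,0,0,0,0,0,0,0,0,0,0,0,0,0,0,0,0,0,0,0,0,0,0]' 70
python3 -m inch '[0,0,-0.1,0,0,0,0,0,-0.3,0,0,0,0,0,-0.6,0,0,0,0,0,-1,0,0,0,0,0,-1,0,0,0]'
python3 -m inch '[-0.3,0,-0.3,0,0,0,-0.7,0,-0.5,0,0,0,-0.7,0,-0.5,0,0,0,-0.7,0,-0.5,0,0,0]'
python3 - <<'E'
from h import *
np.set_printoptions(precision=4,suppress=True)
cs=get_calibration('scene');a=camera('scene');cw=get_calibration('wrist');b=camera('wrist')
R=[]
for im,c in [(a,cs),(b,cw)]:
    im=im.astype(int);u0,v0=proj(c,(.608,.1265,.077));m=(im[:,:,2]>im[:,:,0]+20)&(im[:,:,2]>im[:,:,1]+10)
    V,U=np.nonzero(m);k=np.hypot(U-u0,V-v0)<40;print(u0,v0,U[k].mean(),V[k].mean(),k.sum());R.append(ray(c,U[k].mean(),V[k].mean()))
print(tri(R))
p=np.hstack([cv2.resize(a[130:250,290:440],(400,320)),cv2.resize(b[60:260,150:400],(400,320))]);save('fin',p)
E
```

```text
time: 15.68
position: [0.6085, 0.1275, 0.0827]
tool_rot: [0.09, 0.996, 0.0, -0.0]
ft_force: [-0.0, -0.2, -0.2]
grip_width: 0.0699
grip_force: 0.0
time: 16.1
position: [0.6125, 0.1278, 0.1693]
tool_rot: [0.09, 0.996, 0.001, 0.006]
ft_force: [1.4, 0.2, 1.9]
grip_width: 0.0703
grip_force: 0.0
time: 16.43
position: [0.666, 0.117, 0.2047]
tool_rot: [0.09, 0.996, 0.0, 0.003]
ft_force: [0.1, 0.4, -0.2]
grip_width: 0.0703
grip_force: 0.0
381.6027823870015 174.34641696686816 382.1968911917098 174.6580310880829 386
275.54423886502076 143.96695282944307 275.8509771986971 145.75651465798046 1228
[0.6095 0.1265 0.0775]
```

View pics/fin.png

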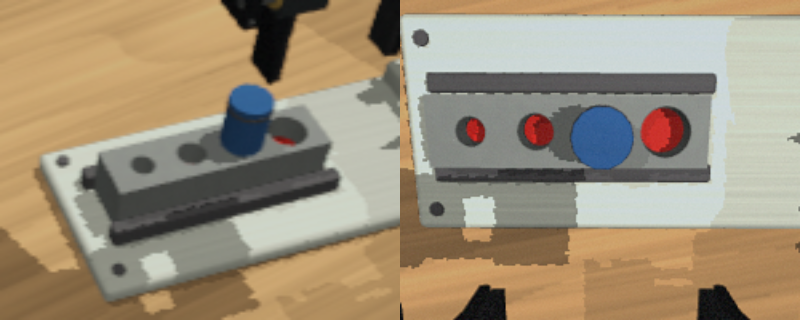

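The pictures show the blue mandrel upright and flush in the third hole (left crop 247,120; right crop 602,137). Its measured head height is 0.0775, against 0.077 for flush, and the gripper is clear.

```bash
python3 -c "from rig import *;print(hand_in())"
```

```text
the job is handed in; nothing more can be done
None
```

I racked the blue mandrel from the red pad in the 24 mm hole, pressed it down to a solid stop with its shoulder flush, released it, and handed the job in at about 16.5 s of the 64 s limit; no verdict was returned.

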